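Shut the corner cupboard and turn its wooden latch

ROBOT

A 6-joint arm with a two-finger parallel gripper is mounted at the origin on the work surface. World frame = base frame: x ahead of the robot, y to its left, z up, the work surface at z = 0. Lengths are in mm, angles in rad, forces in N, time in s.
With the tool pointing down it reaches from about 400 to 925 mm from the base axis. Payload 12.5 kg.
Tool frame: the origin (TCP) lies between the finger pads; the fingertips stand 22 mm ahead of it and the grasp point (between the pads) lies 3 mm ahead of it (arm.finger_overhang is the z of the fingertips in the tool frame, in mm); z points along the fingers, y is the line along which they close (so a half turn about z gives the same grasp; the last joint's range is limited). The gripper opens to 95 mm and grips with 3 to 60 N. Pads are 20 mm wide; open, the fingers measure 119 mm over their backs; the gripper's body (75 mm by 180 mm) begins 59 mm behind the grasp point.
Start: joints at [-1.378, 0.491, 1.559, -0, 1.092, -0.106], TCP at [184.006, -597.316, 236.661] pointing down, gripper open.
Joint ranges: [-3.1, 3.1], [-0.84, 2.19], [0.05, 2.79], [-1.13, 4.28], [0.06, 2.93], [-2.69, 2.69]. Speed limits (rad/s): [2.22, 2.22, 2.79, 3.14, 3.14, 3.14].

INTERFACE

Orientations are given as a unit quaternion [x, y, z, w].
In Python, from workcell import arm gives the robot as it stands.
- The arm moves only by the tool play_rows, never from a script. Its argument "commands" is a list of rows, each an object of numbers: "dx", "dy", "dz": the shift along the world's x, y, z in mm; "turn": the turn about the world's z in rad; "hand": the closure in counts, from 0 (fully open) to 255 (shut). A call has 1 to 12 rows; each row shifts and turns the commanded pose from where the row before left it; what a row does not reach is not made up. A row lasts 1/12 s, in which the tool goes at most 41.7 mm and 7.16 degrees, less where a joint would pass 70% of its speed; a pose out of reach is approached as far as the arm can. A call is refused whole if a number of a shift passes 41.7 or a number of a turn 0.125, either way. A call with a gripper value outside its range is refused whole. The fingers move at their own pace and stop on an object; "grip_force" is the grip in N (left out, the last holds). Time passes only in rows, so rows that do not move let the fingers close. It gives the time, the measured TCP pose, the force, the opening and the grip force at its end, in the units of the state.
- arm.read_state(): the state, without advancing time (a new reading comes with each control period).
- arm.capture(name): name is "scene" or "top" or "wrist"; returns the picture (480x640x3 uint8, red, green, blue); there is no depth.
- arm.calibration(name): a dict with "K" (3x3 intrinsics, pixels), "rvec" (rotation vector, rad) and "tvec" (3), from world to camera coordinates, as OpenCV has them. Camera axes: x right, y down, z forward; pixel columns grow to the right and rows downward; lengths in mm; the calibration is good to about 2 mm. A picture is of the moment at which its call begins: read the wrist's pose just before it. calibration takes no time and is no camera call; for the wrist camera it gives the pose at the moment of the call.
- arm.hand_in(): hands the job in; it is judged then, once.
Trained networks look in the newest picture that a camera, given by its name, has taken for a name from the list of things; names that differ only in an ending like _2 or _b are one class to them, and where a whole thing is asked for, a point or a joint stands for the part that bears it (a point fixed in the world has none). Each returns a list of dicts, best first, with "p" (0 to 1); they miss things now and then, are a little off and sometimes report something else, mostly with a low value. They report only what shows in the picture. A call takes as long as a camera call.
- arm.look_for(target, camera): "centre" ([column, row] in pixels, amid what is visible of it).
The state is a dict: "time": time; "qpos": joint angles; "dq": joint speeds; "tau": joint torques, N m; "tcp_pos": TCP position; "orientation": TCP orientation; "wrist_force": force on the tool from outside, world axes, zero at the start; "moment": the same for the moment, N m; "opening": finger opening in mm; "grasp_force": force on a finger pad.
Only numpy, scipy, OpenCV 4.12 (cv2) and the standard library are available. Lean on these libraries where they do the work, as an engineer would, in place of code of your own. Each camera call takes 0.05 s, during which the arm holds its last target. There are 200 camera calls.

TASK

The little corner cupboard has been left half open: push its door fully shut, and then, once it is shut, push the wooden turn latch round with a finger until it lies level across the edge of the door, so that the door is kept closed, and take the hand away. Only push with the fingers; do not grip the latch, the door or its knob, and do not move the lantern, the spare lantern base, the torch or the tumbler.

Things in the scene. Friction and masses are not known exactly. Their poses are not given: they have to be found in the camera images.
- cupboard: Fixed corner cupboard of painted plywood, 360 wide in front, 262 high, 280 mm deep, flat closed top. Origin on the worktop in the plane of the front face; x points into the cupboard (the front looks along -x), y along the front to the hinge side, z up. Door opening y = -115 to 125 mm, latch post y = -195 to -115, hinge post y = 125 to 165; posts and shut door are flush at x = 0.
- door (a joint): Door angle (rad): 0 = fully shut on its stop; grows as the free edge swings out towards the cupboard's -x, up to 1.9. Starts at 0.45 to 0.85. Its hinges are stiff (about 0.15 N m), so it stays where it is left.
- door_hinge (a point): Bottom of the door on its vertical hinge line, which lies in the outer face: cupboard x = 0, y = 125, z = 20.5 mm. Axes turn with the door: y from free edge to hinge (door fills y = -239 to 0 mm), z up (door 221 mm high, its top 241 mm over the worktop), -x out of the outer face; the door is 18 mm thick, x = 0 to 18 mm.
- door_edge (a point): On the outer face of the door at its free vertical edge, 200 mm above the worktop; same axes as door_hinge.
- door_knob (a point): Middle of the head of the small round wooden door knob (28 mm across, standing 28 mm out of the door's outer face), 34 mm in from the free edge and 105 mm above the worktop. Not needed for pushing.
- latch (a joint): Angle (rad) of the wooden turn latch about its screw: 0 = upright, clear of the door; positive = upper end leans to the cupboard's +y, over the door; 1.57 = level, that end across the door's edge. Starts at -0.35 to 0.35, turns to 2.4 either way, stays where left (friction 0.06 N m, no spring: 2 N on an arm moves it). Both ends are alike: -1.57 also lays one across the door.
- latch_pivot (a point): Where the latch's screw enters the latch post's face: cupboard x = 0, y = -142, z = 200 mm. Axes turn with the latch: z along it to the end that starts uppermost, -x out of the face. The latch is a round-ended wooden bar, 100 mm long (50 each way from the screw), 22 wide, 16 thick, 4 mm off the face on a washer: it fills x = -20 to -4 mm; screw head to x = -22.5 mm.
- latch_end (a point): Tip of the latch's starting upper end, 50 mm from the screw, at mid thickness (12 mm in front of the face).
- lantern: Bystander: loose green solar lantern, 104 mm across, 200 mm high with its wire bail, standing inside the cupboard on its 18 mm floor board. Origin at the centre of its underside.
- spare_base: Bystander: loose black plastic lantern base, a disc 104 mm across and 35 mm high, on the worktop in front of the cupboard. Origin at the centre of its underside.
- torch: Bystander: loose red plastic torch standing on its lens end, 54 mm across at the foot, 155 mm high, on the worktop in front of the cupboard. Origin at the centre of its underside.
- tumbler: Bystander: loose glass tumbler, 72 mm across the rim, 105 mm high, standing on the top of the cupboard, its centre 140 mm or more behind the front face. Origin at the centre of its underside.

How it is judged:
By the outcome, as a careful person would: the job done as asked, in the order asked, and still so for the second after the job is handed in, with the robot touching nothing.
It also fails if it takes over 51 s, if anything falls off the work surface, if the arm or the gripper's body presses on something with over 40 N, if the wrist force passes 120 N, or if a joint passes its speed limit or range.

## Working session

There is one attempt and no reset: what is moved stays moved. The work goes in short steps, Python scripts to look and compute and a tool call to move; the robot and the scene stay as the last step left them, time stands still between calls to the robot, and variables do not carry over. Pictures are saved under pics/ and viewed, at most 10 in all, crops included, and the job is handed in when it is done.

Besides the shell and the picture viewer there is one more tool, called after ">>>" by a JSON object that holds its "method" and its "body", one argument or row to a line. play_rows: Moves the arm, as the interface text tells. Its arguments: {"type":"object","properties":{"commands":{"type":"array","items":{"type":"object","properties":{"dx":{"type":"number"},"dy":{"type":"number"},"dz":{"type":"number"},"turn":{"type":"number"},"hand":{"type":"number"}}}},"grip_force":{"type":"number"}},"required":["commands"]}

```bash
mkdir -p pics; cat > h.py <<'E'
from workcell import arm
import cv2,numpy as np
def save(c,n):
    im=arm.capture(c); cv2.imwrite(f'pics/{n}.png',im[:,:,::-1]); return im
def ray(c,px):
    k=arm.calibration(c);R=cv2.Rodrigues(np.array(k['rvec'],float))[0];t=np.array(k['tvec'],float).ravel()
    d=R.T@np.linalg.inv(np.array(k['K']))@[px[0],px[1],1.]
    return -R.T@t,d/np.linalg.norm(d)
def atz(c,px,z):
    o,d=ray(c,px);return o+d*(z-o[2])/d[2]
def proj(c,P):
    k=arm.calibration(c)
    return cv2.projectPoints(np.array(P,float).reshape(-1,3),np.array(k['rvec'],float),np.array(k['tvec'],float),np.array(k['K'],float),None)[0].reshape(-1,2)
E
python3 - <<'E'
from h import *
save('scene','s1');save('top','t1')
for c in('scene','top'):
    o,d=ray(c,(320,240));print(c,o.round(),d.round(2))
    for n in('cupboard','door_edge','door_knob','latch_pivot','latch_end','latch','spare_base','torch','lantern','tumbler','door_hinge'):
        try:print(n,[(np.round(r['centre']),round(r['p'],2)) for r in arm.look_for(n,c)[:2]])
        except Exception as e:print(n,e)
print(arm.read_state())
E
```

```text
scene [1071.  146.  807.] [-0.59 -0.35 -0.73]
cupboard [(array([353., 198.]), 0.62), (array([267., 217.]), 0.56)]
door_edge [(array([273., 260.]), 0.69)]
door_knob [(array([273., 262.]), 0.55), (array([351., 196.]), 0.44)]
latch_pivot [(array([353., 199.]), 0.88), (array([273., 261.]), 0.73)]
latch_end [(array([356., 198.]), 0.65)]
latch [(array([268., 216.]), 0.58), (array([352., 198.]), 0.57)]
spare_base [(array([438., 305.]), 0.82), (array([354., 197.]), 0.58)]
torch [(array([367., 394.]), 0.71)]
lantern [(array([260., 207.]), 0.89)]
tumbler [(array([232., 100.]), 0.58)]
door_hinge [(array([276., 263.]), 0.65)]
top [ 446. -181. 1108.] [ 0.12  0.01 -0.99]
cupboard [(array([387., 265.]), 0.58)]
door_edge [(array([338., 216.]), 0.93)]
door_knob [(array([330., 214.]), 0.79)]
latch_pivot [(array([302., 282.]), 0.64)]
latch_end [(array([303., 281.]), 0.57)]
latch [(array([303., 285.]), 0.62)]
spare_base [(array([230., 291.]), 0.6)]
torch [(array([238., 180.]), 0.59)]
lantern [(array([330., 215.]), 0.62)]
tumbler [(array([442., 281.]), 0.57)]
door_hinge [(array([335., 214.]), 0.76)]
{'time': 1.2, 'qpos': array([-1.37761892e+00,  4.90896957e-01,  1.55892325e+00,  1.70602402e-05,
        1.09169383e+00, -1.05599090e-01]), 'dq': array([-5.38030706e-04,  9.92898070e-05, -7.17395815e-04, -2.10128001e-04,
       -1.40014372e-03,  1.54679297e-04]), 'tau': array([ 1.84513279e-03, -6.12480783e+01, -2.58434665e+01,  6.94673555e-02,
        4.47219762e-02, -3.68925464e-05]), 'tcp_pos': array([ 183.99654316, -597.30895631,  236.65481557]), 'orientation': array([9.88862896e-01, 1.48829334e-01, 9.28338423e-06, 3.89404630e-05]), 'wrist_force': array([-0.37382532, -0.28152127, -0.44379473]), 'moment': array([-0.06245653,  0.0029934 ,  0.01838449]), 'grasp_force': 0.0, 'opening': 95.16316681297087}
```

View pics/s1.png

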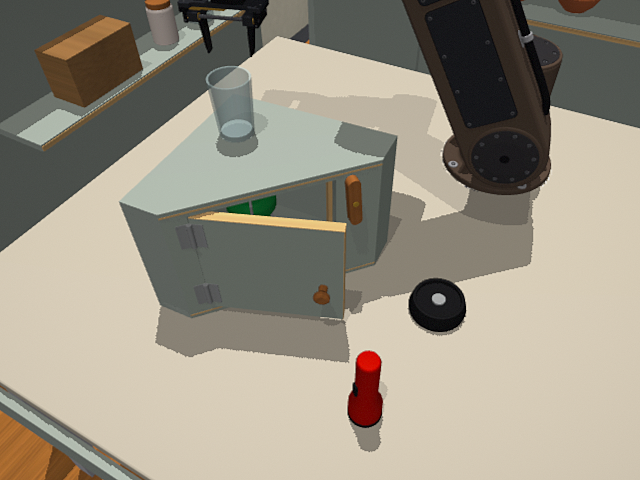

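View pics/t1.png

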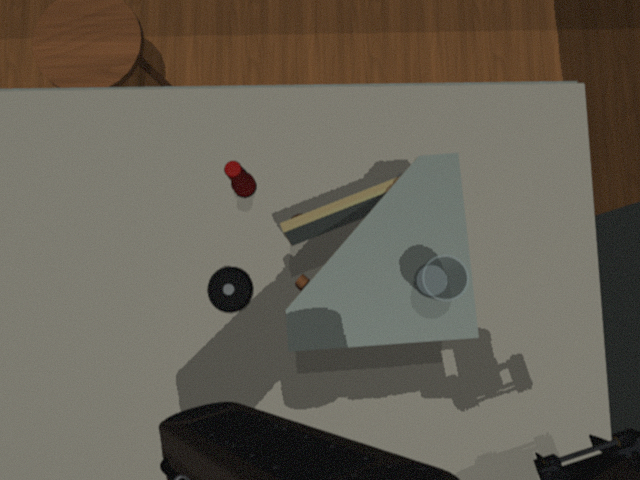

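The scene view shows the half-open door with its free top corner at (346,226), the latch nearly upright at (354,200), the torch at (366,395) and the base at (437,305). The top view shows the cupboard front edge running (286,309)–(415,155) and the door's free top corner near (280,224).

```bash
cat >> h.py <<'E'
from scipy.optimize import least_squares
def T(p,P): # cupboard->world, p=(x,y,yaw)
    P=np.atleast_2d(P).astype(float);c,s=np.cos(p[2]),np.sin(p[2])
    return np.c_[p[0]+c*P[:,0]-s*P[:,1],p[1]+s*P[:,0]+c*P[:,1],P[:,2]]
def doorP(a,l,x,z): # l from hinge along door
    return [-l*np.sin(a)+x*np.cos(a),125-l*np.cos(a)-x*np.sin(a)*-1*-1 if 0 else 125-l*np.cos(a)+0*x - x*np.sin(a)*-1*-1,z]
E
python3 - <<'E'
from h import *
A=atz('top',(286,309),262);B=atz('top',(415,155),262);print(A,B,np.linalg.norm(A-B))
print('base',atz('top',(230,289),30),'torch foot',atz('top',(243,184),5),'tor top',atz('top',(233,169),155),'tumb',atz('top',(434,280),264))
print('free',atz('top',(280,224),241))
obs=[('top',(286,309),(0,-195,262)),('top',(415,155),(0,165,262)),('scene',(396,136),(0,-195,262)),('scene',(122,204),(0,165,262)),('scene',(378,264),(0,-195,0))]
# scene front-left: hinge-side front corner check both candidates
def res(p,o):
    return np.concatenate([proj(c,T(p,P))[0]-px for c,px,P in o])
for cand in ([0,1,2],[0,1,2,4]):
    o=[obs[i] for i in cand]
    d=B-A;p0=[(A+B)[0]/2,(A+B)[1]/2,np.arctan2(d[1],d[0])-np.pi/2]
    r=least_squares(res,p0,args=(o,));print(r.x,r.fun.round(1))
p=r.x
for n,P in dict(tr=(0,-195,262),tl=(0,165,262),bl=(0,165,0),br=(0,-195,0),piv=(-12,-142,200),up=(-12,-142,250)).items():
    print(n,proj('scene',T(p,P)).round(),proj('top',T(p,P)).round(),T(p,P).round())
for a in np.arange(.45,.9,.1):
    P=[-239*np.sin(a),125-239*np.cos(a),241];print(a,proj('scene',T(p,P)).round(),proj('top',T(p,P)).round(),T(p,P).round())
E
```

```text
[ 432.21633774 -113.28727786  262.        ] [ 702.546187   -343.05030399  262.        ] 354.78060202365674
base [473.00950496  29.09124339  30.        ] torch foot [715.73749398   7.34888023   5.        ] tor top [710.09624109   2.24717832 155.        ] tumb [ 480.04808304 -368.54673652  264.        ]
free [ 583.69672772 -100.62266864  241.        ]
[ 566.20411727 -233.84094639   -2.24748819] [-0.9 10.6 -3.2  4.2 -9.9 17.7]
[ 567.34579392 -233.17397538   -2.254533  ] [-1.9  9.4 -3.1  4.  -9.4 18.7 -0.7 -3.6]
tr [[387. 155.]] [[284. 318.]] [[ 416. -110.  262.]]
tl [[164. 215.]] [[412. 159.]] [[ 695. -337.  262.]]
bl [[198. 318.]] [[392. 192.]] [[ 695. -337.    0.]]
br [[377. 260.]] [[294. 314.]] [[ 416. -110.    0.]]
piv [[359. 196.]] [[300. 291.]] [[ 465. -134.  200.]]
up [[360. 173.]] [[298. 290.]] [[ 465. -134.  250.]]
0.45 [[353. 223.]] [[277. 235.]] [[563. -96. 241.]]
0.55 [[352. 235.]] [[272. 223.]] [[585. -87. 241.]]
0.6500000000000001 [[349. 247.]] [[269. 211.]] [[608. -80. 241.]]
0.7500000000000001 [[344. 259.]] [[266. 198.]] [[632. -75. 241.]]
0.8500000000000001 [[337. 271.]] [[265. 185.]] [[655. -73. 241.]]
```

```bash
python3 - <<'E'
from h import *
import cv2
im=cv2.imread('pics/s1.png');im2=cv2.imread('pics/t1.png')
a=cv2.resize(im[130:330,110:410],None,fx=2.4,fy=2.4,interpolation=2)
cv2.imwrite('pics/c1.png',a)
cv2.imwrite('pics/c2.png',cv2.resize(im2[140:330,260:480],None,fx=3,fy=3,interpolation=2))
E
```

```text
(no output)
```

View pics/c1.png

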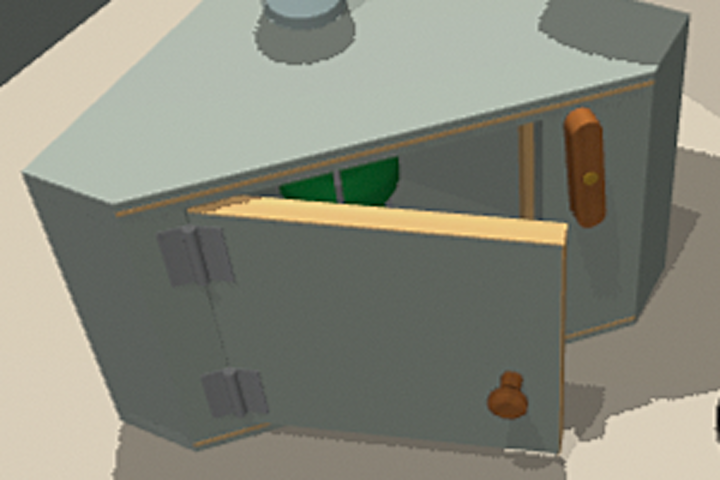

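View pics/c2.png

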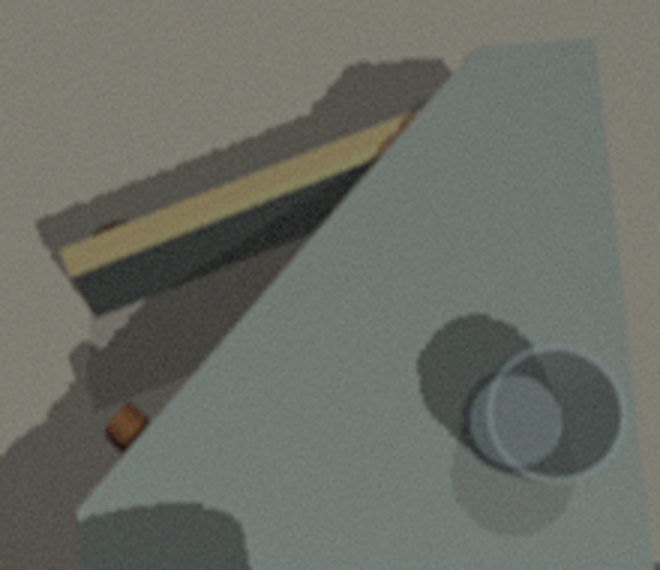

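Crop of the scene: front corners about (384,160), (158,215), (192,317), (375,263), the screw at (356,204), latch leaning slightly (top end at (353,178)). In the top crop the door's free corner is at (281,223).

```bash
cat > fit.py <<'E'
from h import *
def D(a,l,x,z): return (-l*np.sin(a)+x*np.cos(a),125-l*np.cos(a)-x*np.sin(a),z)
def L(f,r,x): return (x,-142+r*np.sin(f),200+r*np.cos(f))
obs=lambda a:[('scene',(383.8,160),(0,-195,262)),('scene',(158,215.4),(0,165,262)),('scene',(191.7,317.5),(0,165,0)),('scene',(375,263.3),(0,-195,0)),
('scene',(355.8,204.2),(-22.5,-142,200)),('top',(286,311.7),(0,-195,262)),('top',(418,156),(0,165,262)),
('scene',(345.8,232.5),D(a,239,0,241)),('scene',(343.3,318.3),D(a,239,0,20)),('scene',(345.8,223.8),D(a,239,18,241)),('top',(280.7,223.3),D(a,239,0,241)),('top',(284,232.7),D(a,239,18,241))]
def res(q): return np.concatenate([proj(c,T(q[:3],P))[0]-px for c,px,P in obs(q[3])])
r=least_squares(res,[567,-233,-2.25,.6],loss='soft_l1');
if __name__=='__main__':
    print(r.x);print(res(r.x).reshape(-1,2).round(1))
    p=r.x[:3]
    print('x axis',np.cos(p[2]),np.sin(p[2]))
    for n,P in dict(A=(0,-195,0),B=(0,165,0),hinge=(0,125,0),piv=(0,-142,200),free=D(r.x[3],239,0,241),knob=D(r.x[3],205,-28,105),edge0=(0,-114,0)).items():print(n,T(p,P).round())
    for f in np.arange(-.4,.41,.1): print(f.round(1),proj('scene',T(p,L(f,50,-12))).round(1),proj('scene',T(p,L(f,-50,-12))).round(1),proj('top',T(p,L(f,50,-12))).round(1))
E
python3 fit.py
```

```text
[ 5.75510817e+02 -2.39588215e+02 -2.28635158e+00  4.89153477e-01]
[[-1.3 -1.4]
 [-1.3 -1.2]
 [-0.1  0.3]
 [-1.1  1. ]
 [ 0.4 -0.5]
 [-0.9 -0.4]
 [-0.3  0.3]
 [-0.9 -0.5]
 [-0.1  0.9]
 [ 0.5 -0.5]
 [-1.9  0.4]
 [-1.7  0.2]]
x axis -0.6560365871647792 -0.7547290880184684
A [[ 428. -112.    0.]]
B [[ 700. -348.    0.]]
hinge [[ 670. -322.    0.]]
piv [[ 468. -146.  200.]]
free [[584. -98. 241.]]
knob [[ 623. -120.  105.]]
edge0 [[ 489. -165.    0.]]
-0.4 [[365.8 175.5]] [[342.6 222.3]] [[293.2 292. ]]
-0.3 [[363.1 175.4]] [[345.1 222.3]] [[294.8 290. ]]
-0.2 [[360.4 175.5]] [[347.7 222.1]] [[296.6 287.8]]
-0.1 [[357.5 175.9]] [[350.4 221.7]] [[298.4 285.7]]
-0.0 [[354.6 176.5]] [[353.1 221. ]] [[300.3 283.5]]
0.1 [[351.7 177.3]] [[355.8 220.2]] [[302.1 281.3]]
0.2 [[348.8 178.4]] [[358.4 219.2]] [[304.  279.2]]
0.3 [[345.9 179.7]] [[361. 218.]] [[305.8 277.2]]
0.4 [[343.2 181.3]] [[363.6 216.6]] [[307.6 275.2]]
```

>>> {"method": "play_rows", "body": {
  "commands": [
    {"dz": 35,"hand": 255},
    {"dz": 35,"hand": 255},
    {"dz": 35,"hand": 255},
    {"dz": 35,"hand": 255},
    {"dz": 35,"hand": 255},
    {"dz": 30,"hand": 255},
    {"dx": 20,"dy": 20,"turn": 0.046},
    {"dx": 20,"dy": 20,"turn": 0.046},
    {"dx": 20,"dy": 22,"turn": 0.046},
    {"dx": 20,"dy": 22,"turn": 0.046},
    {"dx": 20,"dy": 22,"turn": 0.046},
    {"dx": 20,"dy": 22,"turn": 0.046}
  ]
}}

```text
validation failed for argument at $.co...
```

>>> {"method": "play_rows", "body": {
  "commands": [
    {"dx": 25,"dy": 30,"turn": 0.046},
    {"dx": 25,"dy": 30,"turn": 0.046},
    {"dx": 25,"dy": 30,"turn": 0.046},
    {"dx": 25,"dy": 30,"turn": 0.046},
    {"dx": 25,"dy": 30,"turn": 0.046},
    {"dx": 25,"dy": 30,"turn": 0.05},
    {"dx": 25,"dy": 30},
    {"dx": 25,"dy": 30},
    {"dx": 25,"dy": 30},
    {"dx": 25,"dy": 30},
    {"dx": 25,"dy": 30},
    {"dx": 25,"dy": 30}
  ]
}}

```text
validation failed for argument at $.co...
```

>>> {"method": "play_rows", "body": {
  "commands": [
    {"dx": 0,"dy": 0,"dz": 35,"turn": 0,"hand": 255},
    {"dx": 0,"dy": 0,"dz": 35,"turn": 0,"hand": 255},
    {"dx": 0,"dy": 0,"dz": 35,"turn": 0,"hand": 255},
    {"dx": 0,"dy": 0,"dz": 35,"turn": 0,"hand": 255},
    {"dx": 0,"dy": 0,"dz": 35,"turn": 0,"hand": 255},
    {"dx": 0,"dy": 0,"dz": 30,"turn": 0,"hand": 255},
    {"dx": 20,"dy": 20,"dz": 0,"turn": 0.046,"hand": 255},
    {"dx": 20,"dy": 20,"dz": 0,"turn": 0.046,"hand": 255},
    {"dx": 20,"dy": 22,"dz": 0,"turn": 0.046,"hand": 255},
    {"dx": 20,"dy": 22,"dz": 0,"turn": 0.046,"hand": 255},
    {"dx": 20,"dy": 22,"dz": 0,"turn": 0.046,"hand": 255},
    {"dx": 20,"dy": 22,"dz": 0,"turn": 0.046,"hand": 255}
  ]
}}

```text
time: 2.2
tcp_pos: [304.7, -468.1, 441.8]
orientation: [0.959, 0.284, 0.0, 0.0]
wrist_force: [0.1, -1.0, 0.4]
opening: 20.7
grasp_force: 0.0
```

>>> {"method": "play_rows", "body": {
  "commands": [
    {"dx": 25,"dy": 30,"dz": 0,"turn": 0.046,"hand": 255},
    {"dx": 25,"dy": 30,"dz": 0,"turn": 0.046,"hand": 255},
    {"dx": 25,"dy": 30,"dz": 0,"turn": 0.046,"hand": 255},
    {"dx": 25,"dy": 30,"dz": 0,"turn": 0.046,"hand": 255},
    {"dx": 25,"dy": 30,"dz": 0,"turn": 0.046,"hand": 255},
    {"dx": 25,"dy": 30,"dz": 0,"turn": 0.05,"hand": 255},
    {"dx": 25,"dy": 30,"dz": 0,"turn": 0,"hand": 255},
    {"dx": 25,"dy": 30,"dz": 0,"turn": 0,"hand": 255},
    {"dx": 25,"dy": 30,"dz": 0,"turn": 0,"hand": 255},
    {"dx": 25,"dy": 30,"dz": 0,"turn": 0,"hand": 255},
    {"dx": 25,"dy": 30,"dz": 0,"turn": 0,"hand": 255},
    {"dx": 25,"dy": 30,"dz": 0,"turn": 0,"hand": 255}
  ]
}}

```text
time: 3.2
tcp_pos: [604.9, -107.5, 441.8]
orientation: [0.91, 0.415, 0.0, 0.0]
wrist_force: [0.4, -0.4, 0.6]
opening: 0.5
grasp_force: 0.0
```

>>> {"method": "play_rows", "body": {
  "commands": [
    {"dx": 12,"dy": 10,"dz": 0,"turn": 0,"hand": 255},
    {"dx": 12,"dy": 10,"dz": 0,"turn": 0,"hand": 255},
    {"dx": 0,"dy": 0,"dz": -30,"turn": 0,"hand": 255},
    {"dx": 0,"dy": 0,"dz": -30,"turn": 0,"hand": 255},
    {"dx": 0,"dy": 0,"dz": -30,"turn": 0,"hand": 255},
    {"dx": 0,"dy": 0,"dz": -30,"turn": 0,"hand": 255},
    {"dx": 0,"dy": 0,"dz": -30,"turn": 0,"hand": 255},
    {"dx": 0,"dy": 0,"dz": -30,"turn": 0,"hand": 255},
    {"dx": 0,"dy": 0,"dz": -30,"turn": 0,"hand": 255},
    {"dx": 0,"dy": 0,"dz": -15,"turn": 0,"hand": 255},
    {"dx": 0,"dy": 0,"dz": 0,"turn": 0,"hand": 255}
  ]
}}

```text
time: 4.12
tcp_pos: [626.7, -89.1, 213.1]
orientation: [0.91, 0.414, -0.002, -0.002]
wrist_force: [0.7, 0.5, -0.6]
opening: 0.1
grasp_force: 0.0
```

```bash
python3 - <<'E'
from h import *
save('scene','s2')
s=arm.read_state();print(s['time'],s['tcp_pos'],s['wrist_force'])
E
```

```text
4.1667 [627.61710135 -89.22320255 215.45443921] [-0.6489647   0.68159514  0.86864365]
```

View pics/s2.png

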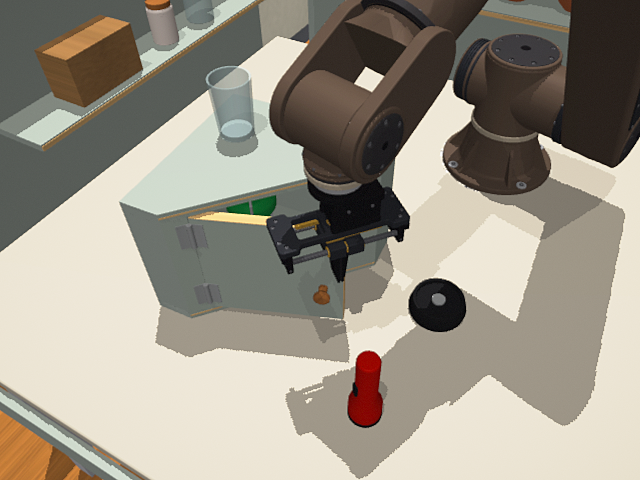

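The closed fingers stand in front of the door at about (340,275), clear of the knob (322,295), torch and base. Now push.

>>> {"method": "play_rows", "body": {
  "commands": [
    {"dx": -7.5,"dy": -8.6,"dz": 0,"turn": 0,"hand": 255},
    {"dx": -7.5,"dy": -8.6,"dz": 0,"turn": 0,"hand": 255},
    {"dx": -7.5,"dy": -8.6,"dz": 0,"turn": 0,"hand": 255},
    {"dx": -7.5,"dy": -8.6,"dz": 0,"turn": 0,"hand": 255},
    {"dx": -7.5,"dy": -8.6,"dz": 0,"turn": 0,"hand": 255},
    {"dx": -7.5,"dy": -8.6,"dz": 0,"turn": 0,"hand": 255},
    {"dx": -7.5,"dy": -8.6,"dz": 0,"turn": 0,"hand": 255},
    {"dx": -7.5,"dy": -8.6,"dz": 0,"turn": 0,"hand": 255},
    {"dx": -7.5,"dy": -8.6,"dz": 0,"turn": 0,"hand": 255},
    {"dx": -7.5,"dy": -8.6,"dz": 0,"turn": 0,"hand": 255},
    {"dx": -4,"dy": -4.6,"dz": 0,"turn": 0,"hand": 255},
    {"dx": 0,"dy": 0,"dz": 0,"turn": 0,"hand": 255}
  ]
}}

```text
time: 5.17
tcp_pos: [548.2, -181.1, 216.7]
orientation: [0.91, 0.414, -0.0, 0.0]
wrist_force: [-0.2, 0.5, 0.4]
opening: 0.5
grasp_force: 0.0
```

```bash
python3 - <<'E'
from fit import *
s=arm.read_state();p=r.x[:3];d=s['tcp_pos'][:2]-p[:2];c,sn=np.cos(p[2]),np.sin(p[2])
print(s['time'],s['tcp_pos'],s['wrist_force'],'cup',d@[c,sn],d@[-sn,c])
E
```

```text
5.1667 [ 548.17676754 -181.06015785  216.7280452 ] [-0.15874373  0.50275091  0.35742844] cup -26.24069071058506 -59.02634855764859
```

>>> {"method": "play_rows", "body": {
  "commands": [
    {"dx": -1.6,"dy": -1.9,"dz": 0,"turn": 0,"hand": 255},
    {"dx": -1.6,"dy": -1.9,"dz": 0,"turn": 0,"hand": 255},
    {"dx": -1.6,"dy": -1.9,"dz": 0,"turn": 0,"hand": 255},
    {"dx": -1.6,"dy": -1.9,"dz": 0,"turn": 0,"hand": 255},
    {"dx": -1.3,"dy": -1.5,"dz": 0,"turn": 0,"hand": 255},
    {"dx": 0,"dy": 0,"dz": 0,"turn": 0,"hand": 255}
  ]
}}

```text
time: 5.67
tcp_pos: [541.1, -189.2, 216.6]
orientation: [0.91, 0.415, -0.0, 0.0]
wrist_force: [-0.8, 0.0, -0.8]
opening: 0.5
grasp_force: 0.0
```

>>> {"method": "play_rows", "body": {
  "commands": [
    {"dx": -0.7,"dy": -0.8,"dz": 0,"turn": 0,"hand": 255},
    {"dx": 0,"dy": 0,"dz": 0,"turn": 0,"hand": 255}
  ]
}}

```text
time: 5.83
tcp_pos: [540.6, -189.9, 216.6]
orientation: [0.91, 0.415, -0.0, 0.0]
wrist_force: [0.1, -0.1, 0.1]
opening: 0.7
grasp_force: 0.0
```

>>> {"method": "play_rows", "body": {
  "commands": [
    {"dx": -0.7,"dy": -0.8,"dz": 0,"turn": 0,"hand": 255},
    {"dx": 0,"dy": 0,"dz": 0,"turn": 0,"hand": 255}
  ]
}}

```text
time: 6.0
tcp_pos: [539.9, -190.6, 216.7]
orientation: [0.91, 0.415, 0.0, 0.0]
wrist_force: [-0.3, -0.2, -0.1]
opening: 0.4
grasp_force: 0.1
```

>>> {"method": "play_rows", "body": {
  "commands": [
    {"dx": -1,"dy": -1.15,"dz": 0,"turn": 0,"hand": 255},
    {"dx": -1,"dy": -1.15,"dz": 0,"turn": 0,"hand": 255},
    {"dx": 0,"dy": 0,"dz": 0,"turn": 0,"hand": 255}
  ]
}}

```text
time: 6.25
tcp_pos: [539.1, -191.6, 216.7]
orientation: [0.91, 0.414, 0.002, -0.0]
wrist_force: [10.3, 12.0, -2.4]
opening: 0.7
grasp_force: 7.9
```

>>> {"method": "play_rows", "body": {
  "commands": [
    {"dx": -1,"dy": -1.15,"dz": 0,"turn": 0,"hand": 255},
    {"dx": 0,"dy": 0,"dz": 0,"turn": 0,"hand": 255}
  ]
}}

```text
time: 6.42
tcp_pos: [539.2, -191.6, 216.8]
orientation: [0.91, 0.414, 0.003, -0.001]
wrist_force: [19.0, 21.5, -4.5]
opening: 0.5
grasp_force: 13.8
```

```bash
python3 - <<'E'
from fit import *
im=save('scene','s3')
s=arm.read_state();p=r.x[:3];d=s['tcp_pos'][:2]-p[:2];c,sn=np.cos(p[2]),np.sin(p[2])
print(s['time'],s['tcp_pos'],s['wrist_force'],'cup',d@[c,sn],d@[-sn,c])
cv2.imwrite('pics/c3.png',cv2.resize(im[130:330,110:410,::-1],None,fx=2.4,fy=2.4,interpolation=2))
E
```

```text
6.4667 [ 539.14931935 -191.57669929  216.71921468] [18.47846785 20.20599746 -3.33545397] cup -12.381214680756585 -58.94039033646744
```

View pics/c3.png

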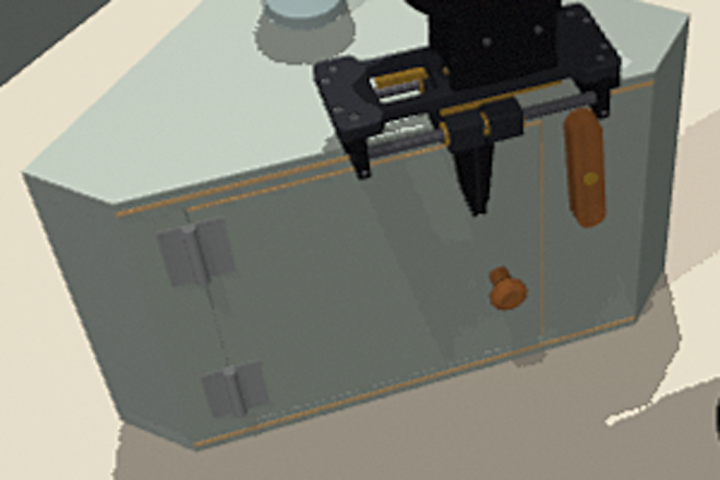

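The door is flush all round and presses rigidly (25 N). The latch still stands near upright. Back off, move to the far side of the latch.

>>> {"method": "play_rows", "body": {
  "commands": [
    {"dx": 5,"dy": 5.8,"dz": 0,"turn": 0,"hand": 255},
    {"dx": 12.5,"dy": 14.4,"dz": 0,"turn": 0,"hand": 255},
    {"dx": 12.5,"dy": 14.4,"dz": 10,"turn": 0,"hand": 255},
    {"dx": -16,"dy": 14,"dz": 10,"turn": 0,"hand": 255},
    {"dx": -16,"dy": 14,"dz": 10,"turn": 0,"hand": 255},
    {"dx": -16,"dy": 14,"dz": 5,"turn": 0,"hand": 255},
    {"dx": -16,"dy": 14,"dz": 0,"turn": 0,"hand": 255},
    {"dx": -16,"dy": 14,"dz": 0,"turn": 0,"hand": 255},
    {"dx": -12,"dy": 10,"dz": 0,"turn": 0,"hand": 255},
    {"dx": 0,"dy": 0,"dz": 0,"turn": 0,"hand": 255}
  ]
}}

```text
time: 7.3
tcp_pos: [473.0, -78.1, 252.0]
orientation: [0.91, 0.415, -0.0, -0.0]
wrist_force: [1.7, -0.5, 0.6]
opening: 0.4
grasp_force: 0.0
```

```bash
cat > st.py <<'E'
from fit import *
s=arm.read_state();p=r.x[:3];d=s['tcp_pos'][:2]-p[:2];c,sn=np.cos(p[2]),np.sin(p[2])
print(s['time'],s['tcp_pos'].round(1),s['wrist_force'].round(1),'cup',d@[c,sn],d@[-sn,c],'tip z',s['tcp_pos'][2]-22)
E
python3 st.py
```

```text
7.3 [473.  -78.1 252. ] [ 1.7 -0.5  0.6] cup -54.6346062684528 -183.32126954733215 tip z 229.96416450811577
```

>>> {"method": "play_rows", "body": {
  "commands": [
    {"dx": -6,"dy": -7,"dz": 0,"turn": 0,"hand": 255},
    {"dx": -6,"dy": -7,"dz": 0,"turn": 0,"hand": 255},
    {"dx": -6,"dy": -7,"dz": 0,"turn": 0,"hand": 255},
    {"dx": -6,"dy": -7,"dz": 0,"turn": 0,"hand": 255},
    {"dx": 0,"dy": 0,"dz": 0,"turn": 0,"hand": 255}
  ]
}}

```text
time: 7.72
tcp_pos: [450.1, -109.1, 251.5]
orientation: [0.91, 0.414, -0.0, -0.0]
wrist_force: [-0.2, 1.1, 0.0]
opening: 0.3
grasp_force: 0.0
```

```bash
python3 st.py
```

```text
7.7167 [ 450.1 -109.1  251.5] [-0.2  1.1  0. ] cup -16.17018124052882 -180.27389065298755 tip z 229.532956364021
```

>>> {"method": "play_rows", "body": {
  "commands": [
    {"dx": 3.4,"dy": -2.9,"dz": 0,"turn": 0,"hand": 255},
    {"dx": 3.4,"dy": -2.9,"dz": 0,"turn": 0,"hand": 255},
    {"dx": 3.4,"dy": -2.9,"dz": 0,"turn": 0,"hand": 255},
    {"dx": 3.4,"dy": -2.9,"dz": 0,"turn": 0,"hand": 255},
    {"dx": 3.4,"dy": -2.9,"dz": 0,"turn": 0,"hand": 255},
    {"dx": 3.4,"dy": -2.9,"dz": 0,"turn": 0,"hand": 255},
    {"dx": 3.4,"dy": -2.9,"dz": 0,"turn": 0,"hand": 255},
    {"dx": 3.4,"dy": -2.9,"dz": 0,"turn": 0,"hand": 255},
    {"dx": 3.4,"dy": -2.9,"dz": 0,"turn": 0,"hand": 255},
    {"dx": 3.4,"dy": -2.9,"dz": 0,"turn": 0,"hand": 255},
    {"dx": 0,"dy": 0,"dz": 0,"turn": 0,"hand": 255}
  ]
}}

```text
time: 8.63
tcp_pos: [485.5, -137.0, 251.5]
orientation: [0.91, 0.414, 0.0, 0.0]
wrist_force: [-0.2, -0.8, -0.3]
opening: 0.2
grasp_force: 0.0
```

```bash
python3 st.py; python3 - <<'E'
from h import *
im=save('scene','s4')
cv2.imwrite('pics/c4.png',cv2.resize(im[130:290,250:410,::-1],None,fx=3.5,fy=3.5,interpolation=2))
E
```

```text
8.6333 [ 485.5 -137.   251.5] [-0.2 -0.8 -0.3] cup -18.365416176453493 -135.26652142704154 tip z 229.4833656729546
```

View pics/c4.png

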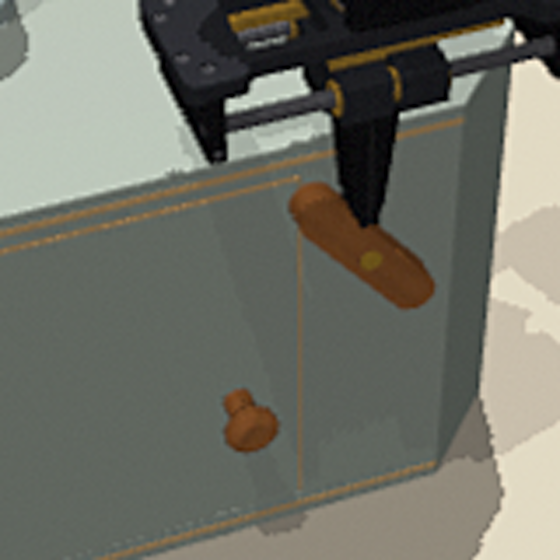

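The latch has turned to roughly 45° with its upper end over the door edge. Lift over, then press it down level.

>>> {"method": "play_rows", "body": {
  "commands": [
    {"dx": 0,"dy": 0,"dz": 20,"turn": 0,"hand": 255},
    {"dx": 0,"dy": 0,"dz": 22,"turn": 0,"hand": 255},
    {"dx": 7.2,"dy": -7,"dz": 0,"turn": 0,"hand": 255},
    {"dx": 7.2,"dy": -7,"dz": 0,"turn": 0,"hand": 255},
    {"dx": 7.2,"dy": -7,"dz": 0,"turn": 0,"hand": 255},
    {"dx": 0,"dy": 0,"dz": -8,"turn": 0,"hand": 255},
    {"dx": 0,"dy": 0,"dz": -8,"turn": 0,"hand": 255},
    {"dx": 0,"dy": 0,"dz": -8,"turn": 0,"hand": 255},
    {"dx": 0,"dy": 0,"dz": -8,"turn": 0,"hand": 255},
    {"dx": 0,"dy": 0,"dz": -8,"turn": 0,"hand": 255},
    {"dx": 0,"dy": 0,"dz": -8,"turn": 0,"hand": 255},
    {"dx": 0,"dy": 0,"dz": 0,"turn": 0,"hand": 255}
  ]
}}

```text
time: 9.68
tcp_pos: [513.4, -162.6, 249.4]
orientation: [0.91, 0.415, 0.007, 0.011]
wrist_force: [22.8, -23.3, 21.0]
opening: 0.1
grasp_force: 18.9
```

```bash
python3 st.py
```

```text
9.6833 [ 513.4 -162.6  249.4] [ 22.8 -23.3  21. ] cup -17.33263840208179 -97.36909089373249 tip z 227.41927352728115
```

>>> {"method": "play_rows", "body": {
  "commands": [
    {"dx": 0,"dy": 0,"dz": 15,"turn": 0,"hand": 255},
    {"dx": 0,"dy": 0,"dz": 20,"turn": 0,"hand": 255},
    {"dx": 0,"dy": 0,"dz": 13,"turn": 0,"hand": 255},
    {"dx": 0,"dy": 0,"dz": 0,"turn": 0,"hand": 255}
  ]
}}

```text
time: 10.02
tcp_pos: [506.9, -157.5, 295.2]
orientation: [0.91, 0.415, 0.001, 0.001]
wrist_force: [0.3, -0.4, -0.3]
opening: 0.7
grasp_force: 0.0
```

```bash
python3 st.py; python3 - <<'E'
from h import *
im=save('scene','s5')
cv2.imwrite('pics/c5.png',cv2.resize(im[130:290,250:410,::-1],None,fx=3.5,fy=3.5,interpolation=2))
E
```

```text
10.0167 [ 506.9 -157.5  295.2] [ 0.3 -0.4 -0.3] cup -16.94525830185163 -105.58140261129796 tip z 273.1673731222095
```

View pics/c5.png

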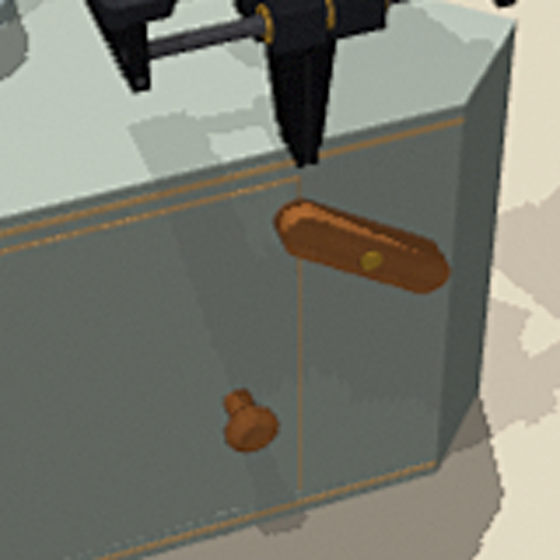

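The latch is now about 65–70° round, with the finger above its outer part. Press nearer the middle of the arm.

>>> {"method": "play_rows", "body": {
  "commands": [
    {"dx": -7.2,"dy": 6.2,"dz": 0,"turn": 0,"hand": 255},
    {"dx": 0,"dy": 0,"dz": -12,"turn": 0,"hand": 255},
    {"dx": 0,"dy": 0,"dz": -12,"turn": 0,"hand": 255},
    {"dx": 0,"dy": 0,"dz": -12,"turn": 0,"hand": 255},
    {"dx": 0,"dy": 0,"dz": -6,"turn": 0,"hand": 255},
    {"dx": 0,"dy": 0,"dz": -4,"turn": 0,"hand": 255},
    {"dx": 0,"dy": 0,"dz": -4,"turn": 0,"hand": 255},
    {"dx": 0,"dy": 0,"dz": -4,"turn": 0,"hand": 255},
    {"dx": 0,"dy": 0,"dz": -4,"turn": 0,"hand": 255},
    {"dx": 0,"dy": 0,"dz": -3,"turn": 0,"hand": 255},
    {"dx": 0,"dy": 0,"dz": 0,"turn": 0,"hand": 255}
  ]
}}

```text
time: 10.98
tcp_pos: [499.3, -151.3, 232.3]
orientation: [0.91, 0.414, 0.0, 0.0]
wrist_force: [0.2, 0.2, -1.0]
opening: 0.4
grasp_force: 0.2
```

```bash
python3 st.py
```

```text
10.9833 [ 499.3 -151.3  232.3] [ 0.2  0.2 -1. ] cup -16.646572234209607 -115.38225284113821 tip z 210.31089841773772
```

>>> {"method": "play_rows", "body": {
  "commands": [
    {"dx": 0,"dy": 0,"dz": 15,"turn": 0,"hand": 255},
    {"dx": 0,"dy": 0,"dz": 30,"turn": 0,"hand": 255},
    {"dx": 0,"dy": 0,"dz": 35,"turn": 0,"hand": 255},
    {"dx": 0,"dy": 0,"dz": 35,"turn": 0,"hand": 255},
    {"dx": 0,"dy": 0,"dz": 35,"turn": 0,"hand": 255},
    {"dx": 0,"dy": 30,"dz": 10,"turn": 0,"hand": 255},
    {"dx": 0,"dy": 30,"dz": 0,"turn": 0,"hand": 255},
    {"dx": 0,"dy": 30,"dz": 0,"turn": 0,"hand": 255},
    {"dx": 0,"dy": 30,"dz": 0,"turn": 0,"hand": 255},
    {"dx": 0,"dy": 30,"dz": 0,"turn": 0,"hand": 255},
    {"dx": 0,"dy": 20,"dz": 0,"turn": 0,"hand": 255},
    {"dx": 0,"dy": 0,"dz": 0,"turn": 0,"hand": 255}
  ]
}}

```text
time: 11.98
tcp_pos: [498.6, 21.7, 392.5]
orientation: [0.909, 0.416, -0.0, -0.001]
wrist_force: [-0.1, 0.2, 0.2]
opening: 0.4
grasp_force: 0.0
```

```bash
python3 st.py; python3 - <<'E'
from fit import *
p=r.x[:3]
im=save('scene','s6')
cv2.imwrite('pics/c6.png',cv2.resize(im[130:330,110:410,::-1],None,fx=2.4,fy=2.4,interpolation=2))
for f in(1.37,1.47,1.57,1.67):print(f,[((proj('scene',T(p,L(f,k,-20)))[0]-[110,130])*2.4).round() for k in(50,-50)])
E
```

```text
11.9833 [498.6  21.7 392.5] [-0.1  0.2  0.2] cup -146.73937984291337 -229.48022217753046 tip z 370.4624627032236
1.37 [array([522., 182.]), array([654., 168.])]
1.47 [array([521., 187.]), array([655., 162.])]
1.57 [array([521., 193.]), array([656., 157.])]
1.67 [array([522., 198.]), array([656., 152.])]
```

View pics/c6.png

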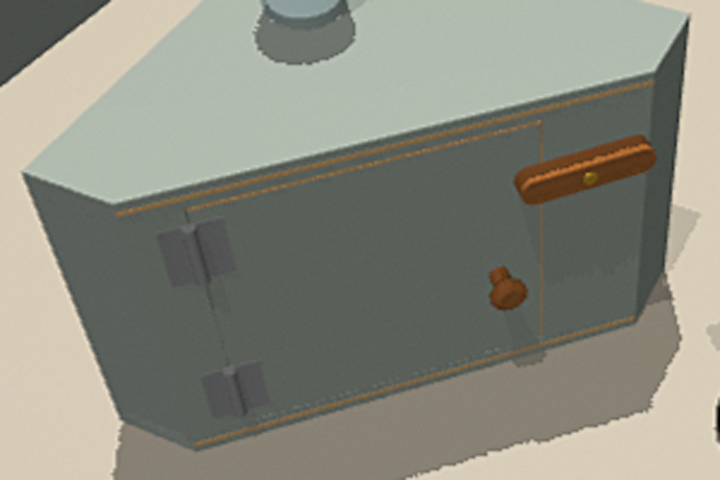

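The door is flush and the latch lies level: its ends at about (521,190) and (655,155) in the crop match the 1.57 rad prediction. The hand is clear of everything.

```bash
python3 -c "
from workcell import arm
print(arm.hand_in())"
```

```text
the job is handed in; nothing more can be done
None
```

The cupboard door is fully shut, the latch lies level across its edge, the hand is clear of everything, and the job was handed in at about 12 s. On the first press down on the latch the finger jammed against its end at about 39 N, so I lifted off and pressed nearer the screw. I moved none of the bystanders.

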